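# Put the coffee back on the warming plate and switch it on

### The arm

A 6-joint arm with a two-finger parallel gripper is mounted at the origin on a cart in front of the work surface, level with it; the furniture and walls round the work are solid. World frame = base frame: x ahead of the robot, y to its left, z up, the work surface at z = 0. Lengths are in m, angles in rad, forces in N, time in s.
With the tool pointing down it reaches from about 0.325 to 0.775 m from the base axis. Payload 5.5 kg.
Tool frame: the origin (TCP) lies at the very end of the fingers, on their centre line; the grasp point (between the pads) lies 19 mm behind it; z points along the fingers, y is the line along which they close (so a half turn about z gives the same grasp; the last joint's range is limited). The gripper opens to 88 mm and grips with 3 to 60 N. Pads are 20 mm wide; open, the fingers measure 115 mm over their backs; the gripper's body (75 mm by 178 mm) begins 61 mm behind the grasp point.
Start: joints at [-1.312, 0.091, 1.231, -0, 1.82, -0.057], TCP at [0.186, -0.57, 0.223] pointing down, gripper open.
Joint ranges: [-2.87, 2.87], [-0.86, 2.18], [0.17, 2.46], [-1.51, 4.65], [0.06, 2.69], [-2.65, 2.65]. Speed limits (rad/s): [2.57, 2.57, 3.01, 3.14, 3.14, 3.14].

### API

Orientations are given as a rotation vector (axis times angle).
In Python, from workcell import status, eyes, ticket gives the robot as it stands.
- The arm moves only by the tool step_arm, never from a script. Its argument "motion" is a list of rows, each an object of numbers: "hand": the finger opening in m, from 0 to 0.0878; "x", "y", "z": the shift along the tool's x, y, z in m; "turn": the turn about the tool's z in degrees. In form: [{"hand": .., "x": .., "y": .., "z": .., "turn": ..}, ...]. A call has exactly 5 rows; each row is the pose to reach, as a shift and turn from the pose commanded when the call began, along the tool's axes at that moment; what a row does not reach only later rows make up. A row lasts 1/10 s, in which the tool goes at most 50 mm and 8.59 degrees, less where a joint would pass 70% of its speed; a pose out of reach is approached as far as the arm can. A call with a gripper value outside its range is refused whole. The fingers move at their own pace and stop on an object; "newtons" is the grip in N (left out, the last holds). Time passes only in rows, so rows that repeat a pose let the fingers close, or fill a call up. It gives the time, the measured TCP pose, the force, the opening and the grip force at its end, in the units of the state.
- status.read_state(): the state, without advancing time (a new reading comes with each control period).
- eyes.get_image(name): name is "scene" or "top"; returns a dict with "pixels" (480x640x3 uint8, blue, green, red), "camera_matrix" (3x3 intrinsics, pixels), "k1" (the pictures are not rectified: a ray, as slopes to the right and down, at radius r is drawn at 1 + k1 r^2 times it, then the intrinsics apply), "extrinsics" (4x4, takes a point from camera to world coordinates). Camera axes: x right, y up, looking along -z (the intrinsics and any distortion apply to the point x, -y, -z); pixel columns grow to the right and rows downward; lengths in m; the calibration is good to about 2 mm. A picture is of the moment at which its call begins. There is no depth.
- ticket.sign_off(): hands the job in; it is judged then, once.
The state is a dict: "clock": time; "q": joint angles; "joint_velocities": joint speeds; "tau": joint torques, N m; "ee_pos": TCP position; "ee_rot": TCP orientation; "contact_force": force on the tool from outside, world axes, zero at the start; "torque": the same for the moment, N m; "gripper_width": opening from 0.0 (shut) to 1.0 (fully open); "finger_force": force on a finger pad.
Only numpy, scipy, OpenCV 4.12 (cv2) and the standard library are available. Lean on these libraries where they do the work, as an engineer would, in place of code of your own. Each camera call takes 0.05 s, during which the arm holds its last target. There are 200 camera calls.

### The job

Get the coffee warm again: with your fingertips push the carafe by the front of its handle, gently and without gripping or lifting it, until it is fully home on the coffee machine's warming plate with the handle still pointing forward. Then lightly press the long key on top of the machine right down, let it spring back and take your hand away. Leave the small round key and everything else on the worktop alone.

Things in the scene. Friction and masses are not known exactly. Their poses are not given: they have to be found in the camera images.
- coffee_machine: black filter-coffee machine, fixed, 252 deep x 176 wide x 270 high; front to its own -x, z up. Origin on the worktop, below where the carafe's origin is when the carafe is home and straight. Base from x = -70 to +182, its flat deck 30 above the worktop. Water tower from x = +96 back. The basket and cap overhang the deck: underside 176, flat top 266 above the worktop, front edge x = -34
- plate_centre (a point): centre of the round warming plate, level with the deck, 26 to +x of the machine's origin. A fixed horseshoe rim, 9 high, inner radius 62, open to the front, stands round it and stops the carafe at the back and sides; the carafe comes to rest against it about 4 behind the machine's origin
- carafe: loose glass carafe, 0.3 to 0.5 kg, 182 long x 130 wide x 138 high. Origin on its underside; the round glass (radius 64, foot radius 53) is centred 26 to its +x, the upright handle (12 thick in y, from 16 to 132 above the underside) points to its -x and ends 91 from the origin. Stands on the deck pulled out 30 to 58 forward of home, handle foremost; slides with 1 to 4 N
- handle_front (a point): the foremost face of the carafe's handle, 91 to -x of the carafe's origin and 75 above its underside: the place to push
- long_key (a joint): travel of the long key in m: 0 up, 0.004 fully down, springs back by itself; it starts to give at about 1.6 N and is fully down at about 4.2 N
- long_key_top (a point): centre of the top of the long key, which switches on the warming plate: bar 44 long across the machine (its y) x 15 wide, 6 proud of the machine's flat top, at the front of the top, left of the middle as seen from the robot
- round_key (a joint): travel of the round key in m, same spring; to be left alone
- round_key_top (a point): centre of the top of the small round key, diameter 20, 6 proud, on the same strip right of the middle, 86 from the long key's centre
- coffee_tub: clear tub of ground coffee with a wide green lid, 94 across, 101 high, loose, origin at its underside; bystander. It stands below the wall cabinet, which hangs 360 above the worktop over everything left of y = +160 and beyond x = 500: keep the wrist clear of it
- mug: patterned white mug, 82 across, 112 over the handle, 94 high, loose, origin at its underside; bystander
- teaspoon: steel teaspoon, 130 x 26 x 11, lying loose, origin at its underside; bystander
- glass: clear drinking glass, 81 across, 93 high, loose, origin at its underside; bystander
- jam_jar: glass jar with a red lid, 62 across, 109 high, loose, origin at its underside; bystander

How it is judged:
By the outcome, as a careful person would: the job done as asked, in the order asked, and still so for the second after the job is handed in, with the robot touching nothing.
It also fails if it takes over 51 s, if anything falls off the work surface, if the arm or the gripper's body presses on something with over 40 N, if the wrist force passes 120 N, or if a joint passes its speed limit or range.

## Working session

There is one attempt and no reset: what is moved stays moved. The work goes in short steps, Python scripts to look and compute and a tool call to move; the robot and the scene stay as the last step left them, time stands still between calls to the robot, and variables do not carry over. Pictures are saved under pics/ and viewed, at most 10 in all, crops included, and the job is handed in when it is done.

Besides the shell and the picture viewer there is one more tool, called after "Call:" in YAML: its name, and indented under it one key for each argument. step_arm: Moves the arm, as the interface text tells. Its arguments: {"type":"object","properties":{"motion":{"type":"array","items":{"type":"object","properties":{"hand":{"type":"number"},"x":{"type":"number"},"y":{"type":"number"},"z":{"type":"number"},"turn":{"type":"number"}}}},"newtons":{"type":"number"}},"required":["motion"]}

```bash
mkdir -p pics
python3 - <<'E'
from workcell import status, eyes
import cv2,numpy as np
np.set_printoptions(precision=4,suppress=True)
s=status.read_state();print(s)
for n in("scene","top"):
    d=eyes.get_image(n);cv2.imwrite(f"pics/{n}0.png",d["pixels"]);print(n,d["camera_matrix"],d["k1"],d["extrinsics"])
    np.savez(f"pics/{n}0.npz",**d)
E
```

```text
{'clock': 0.0, 'q': array([-1.3117,  0.0918,  1.2319, -0.    ,  1.8198, -0.0567]), 'joint_velocities': array([ 0.0001, -0.0008,  0.0017, -0.0004,  0.0003,  0.0012]), 'tau': array([ -0.0011, -44.6448, -40.6447,   0.0697,   0.0293,  -0.0001]), 'ee_pos': array([ 0.1863, -0.57  ,  0.2215]), 'ee_rot': array([-3.1006, -0.4937,  0.0004]), 'contact_force': array([ 0.2034, -0.4191, -0.0132]), 'torque': array([ 0.0447, -0.0073,  0.0107]), 'finger_force': 0.0, 'gripper_width': 1.0022893336755}
scene [[603.2514   0.     319.0613]
 [  0.     603.2514 239.8687]
 [  0.       0.       1.    ]] 0.017069553512719507 [[-0.5622  0.6024 -0.5666 -0.2667]
 [-0.8269 -0.4009  0.3943  0.46  ]
 [ 0.0104  0.6902  0.7235  1.2514]
 [ 0.      0.      0.      1.    ]]
top [[592.4374   0.     310.2544]
 [  0.     592.4374 240.0262]
 [  0.       0.       1.    ]] -0.20129748398078406 [[ 0.1583  0.9549 -0.2514  0.2462]
 [-0.9874  0.1547 -0.0341 -0.1646]
 [ 0.0063  0.2536  0.9673  1.3543]
 [ 0.      0.      0.      1.    ]]
```

View pics/scene0.png

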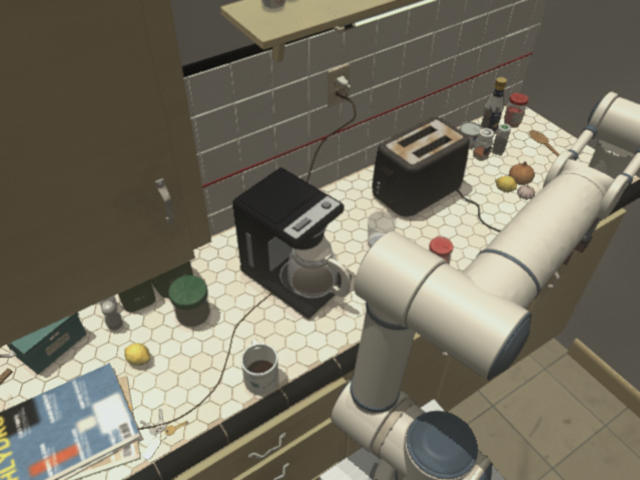

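View pics/top0.png

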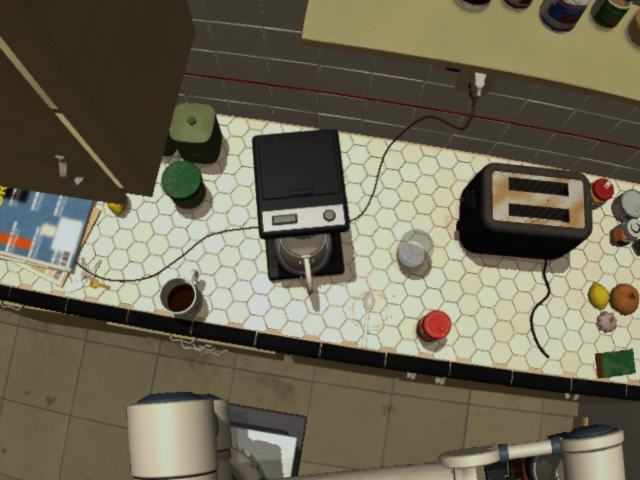

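Scene: machine centred near (290,240) with the key strip at (313,215) and the carafe handle at (345,280). Top: long key ~(285,218), round key ~(329,215), handle ~(309,275), machine top corners ~(253,135)–(347,228). I'll enlarge both.

Run:
```python
import cv2
a=cv2.imread("pics/top0.png")[120:310,235:365];b=cv2.imread("pics/scene0.png")[160:320,225:365]
cv2.imwrite("pics/ct.png",cv2.resize(a,None,fx=3.1,fy=3.1,interpolation=cv2.INTER_CUBIC))
cv2.imwrite("pics/cs.png",cv2.resize(b,None,fx=3.6,fy=3.6,interpolation=cv2.INTER_CUBIC))
```

```text
(no output)
```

View pics/ct.png

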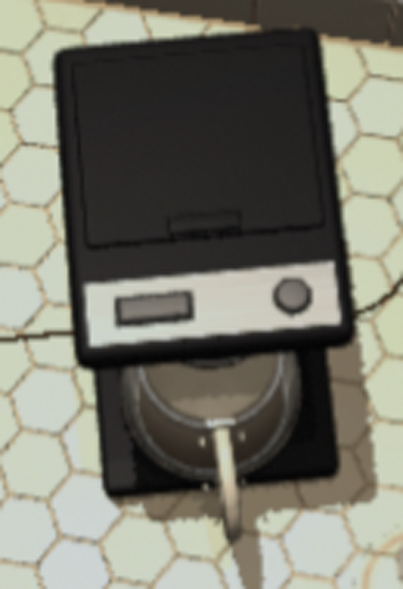

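View pics/cs.png

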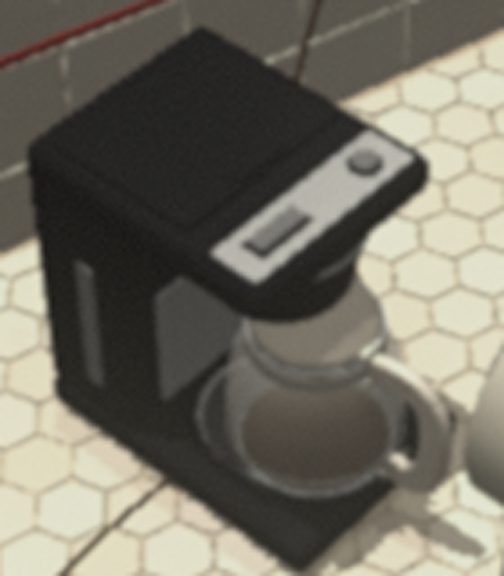

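```bash
cat > h.py <<'E'
import numpy as np,cv2
def load(n): return dict(np.load(f"pics/{n}.npz"))
def ray(d,u,v):
    K=d["camera_matrix"];p=np.array([[(u-K[0,2])/K[0,0],(v-K[1,2])/K[1,1]]])
    k=float(d["k1"]);q=cv2.undistortPoints(np.array([[[u,v]]],float),K,np.array([k,0,0,0.]))[0,0]
    E=d["extrinsics"];w=E[:3,:3]@np.array([q[0],-q[1],-1]);return E[:3,3],w/np.linalg.norm(w)
def plane(d,u,v,z):
    o,w=ray(d,u,v);return o+w*(z-o[2])/w[2]
def tri(d1,p1,d2,p2):
    o1,a=ray(d1,*p1);o2,b=ray(d2,*p2)
    t=np.linalg.lstsq(np.c_[a,-b],o2-o1,rcond=None)[0]
    A,B=o1+t[0]*a,o2+t[1]*b;return (A+B)/2,np.linalg.norm(A-B)
E
python3 - <<'E'
from h import *
np.set_printoptions(precision=4,suppress=True)
T=load("top0");S=load("scene0")
def keys(d,box,thr):
    x0,y0,x1,y1=box;g=d["pixels"][y0:y1,x0:x1].astype(int);g=g.max(2).astype(np.uint8)
    m=(g>thr).astype(np.uint8)*255
    m=cv2.resize(cv2.GaussianBlur(m,(1,1),0),None,fx=1,fy=1)
    cs,h=cv2.findContours(m,cv2.RETR_CCOMP,cv2.CHAIN_APPROX_NONE)
    out=[]
    for c,hh in zip(cs,h[0]):
        a=cv2.contourArea(c)
        if a>12:
            M=cv2.moments(c);r=cv2.minAreaRect(c)
            out.append((hh[3]>=0,a,M["m10"]/M["m00"]+x0,M["m01"]/M["m00"]+y0,cv2.boxPoints(r)+[x0,y0]))
    return out
for n,d,b in(("top",T,(258,198,350,236)),("scene",S,(280,190,345,242))):
    for o in keys(d,b,140):print(n,o[0],round(o[1]),np.round(o[2:4],1),np.round(o[4],1).tolist())
# by hand readings from crops
t=lambda x,y:(235+x/3.1-.34,120+y/3.1-.34); s=lambda x,y:(225+x/3.6-.36,160+y/3.6-.36)
for nm,a,b in(("long",(154,307),(277,231)),("round",(293,294),(365,161)),("stripFL",(90,347),(258,285)),("stripFR",(342,325),(414,160)),("stripBL",(85,284),(211,251)),("stripBR",(335,262),(373,128))):
    print(nm,*tri(T,t(*a),S,s(*b)))
# base front corners z=.03
for nm,p in(("deckFL",(110,495)),("deckFR",(338,474))):print(nm,plane(T,*t(*p),.03))
print("deckFcorner scene",plane(S,*s(303,572),.03), "z0",plane(S,*s(303,572),0))
# handle outline top
g=T["pixels"][235:300,290:330].max(2)
for r in range(15,58,3):print(235+r,g[r,5:35].tolist())
E
```

```text
top False 1538 [302.9 217.6] [[261.7, 211.2], [342.5, 203.9], [344.4, 224.0], [263.6, 231.3]]
top True 280 [284.4 219.2] [[270.2, 214.7], [297.6, 212.2], [298.6, 223.7], [271.2, 226.2]]
top True 139 [329.  215.1] [[320.0, 215.0], [329.0, 206.0], [338.0, 215.0], [329.0, 224.0]]
top False 14 [348.3 203. ] [[347.0, 198.0], [349.0, 198.0], [349.0, 216.0], [347.0, 216.0]]
scene False 1286 [322.2 218.3] [[285.0, 190.0], [344.0, 190.0], [344.0, 241.0], [285.0, 241.0]]
scene True 151 [301.5 224.6] [[290.4, 227.2], [307.4, 214.0], [312.9, 221.2], [296.0, 234.4]]
scene True 70 [325.8 205.1] [[319.0, 205.0], [325.5, 198.5], [332.5, 205.5], [326.0, 212.0]]
long [ 0.5625 -0.0697  0.2725] 0.003896370245506832
round [ 0.584  -0.1529  0.274 ] 0.0038931296774788577
stripFL [ 0.5316 -0.0352  0.2696] 0.0034299608451102506
stripFR [ 0.5718 -0.1852  0.2674] 0.005593829133398795
stripBL [ 0.5703 -0.0251  0.2728] 0.003995656641159759
stripBR [ 0.6084 -0.1758  0.2736] 0.002945273885173125
deckFL [ 0.4845 -0.0425  0.03  ]
deckFR [ 0.5267 -0.2054  0.03  ]
deckFcorner scene [ 0.4803 -0.0324  0.03  ] z0 [ 0.498
[... 1418 characters left out ...]
97, 130, 153, 185, 183, 174, 146, 116, 125, 127, 127, 128, 127, 127, 127, 128, 127, 127, 128, 128]
283 [124, 123, 123, 120, 110, 100, 98, 98, 99, 99, 98, 94, 104, 151, 158, 150, 130, 108, 124, 127, 128, 127, 127, 128, 127, 127, 129, 131, 128, 128]
286 [130, 130, 129, 126, 130, 142, 154, 115, 108, 104, 95, 79, 80, 125, 143, 140, 127, 105, 123, 127, 126, 127, 131, 146, 161, 158, 202, 210, 209, 208]
289 [212, 212, 211, 210, 211, 210, 209, 205, 197, 174, 176, 174, 92, 91, 109, 103, 93, 91, 116, 126, 127, 130, 155, 204, 210, 209, 209, 211, 212, 212]
292 [212, 212, 211, 212, 212, 211, 210, 207, 206, 206, 205, 191, 135, 67, 67, 66, 66, 80, 110, 116, 114, 112, 114, 138, 184, 188, 186, 188, 189, 168]
```

```bash
python3 - <<'E'
from h import *
np.set_printoptions(precision=4,suppress=True)
T=load("top0");S=load("scene0")
o=np.array([.5735,-.1055]);a=np.radians(14.5);R=np.array([[np.cos(a),np.sin(a)],[-np.sin(a),np.cos(a)]])
t=lambda x,y:(235+x/3.1-.34,120+y/3.1-.34); s=lambda x,y:(225+x/3.6-.36,160+y/3.6-.36)
for p in((306.5,259),(307.2,265),(308.3,277),(308.9,283),(309.2,289)):
    for z in(.05,.105,.15,.162):
        P=plane(T,*p,z);print(p,z,P[:2],"mach",R@(P[:2]-o))
# scene handle edges vs machine midplane-ish: intersect ray with machine plane y=0
n=np.r_[R[1],0]
for d,nm,ps in((S,"s",[s(450,430),s(445,400),s(430,375),s(452,455)]),(T,"t",[(309.3,289)])):
    for p in ps:
        c,w=ray(d,*p)
        for y in(0,-.01):
            P=c+w*((y-n@(c-np.r_[o,0]))/(n@w));print(nm,np.round(p,1),y,R@(P[:2]-o),P[2])
for nm,p,z in(("jam",(434,325),.109),("glass",(416,245),.09),("spoon",(369,300),.01),("spoon2",(366,335),.01),("mug",(181,298),.094),("tub",(183,180),.1)):print(nm,plane(T,*p,z))
E
python3 - <<'E'
import cv2
b=cv2.imread("pics/scene0.png")[235:315,280:370]
cv2.imwrite("pics/hs.png",cv2.resize(b,None,fx=7,fy=7,interpolation=cv2.INTER_CUBIC))
E
```

```text
(306.5, 259) 0.05 [ 0.5401 -0.1172] mach [-0.0353 -0.003 ]
(306.5, 259) 0.105 [ 0.5277 -0.1192] mach [-0.0478 -0.0018]
(306.5, 259) 0.15 [ 0.5175 -0.1209] mach [-0.058  -0.0009]
(306.5, 259) 0.162 [ 0.5148 -0.1213] mach [-0.0608 -0.0006]
(307.2, 265) 0.05 [ 0.5266 -0.121 ] mach [-0.0493 -0.0033]
(307.2, 265) 0.105 [ 0.5148 -0.1228] mach [-0.0612 -0.0021]
(307.2, 265) 0.15 [ 0.5051 -0.1243] mach [-0.0709 -0.0011]
(307.2, 265) 0.162 [ 0.5025 -0.1247] mach [-0.0735 -0.0009]
(308.3, 277) 0.05 [ 0.4999 -0.1278] mach [-0.0769 -0.0032]
(308.3, 277) 0.105 [ 0.4892 -0.1294] mach [-0.0876 -0.002 ]
(308.3, 277) 0.15 [ 0.4804 -0.1306] mach [-0.0964 -0.001 ]
(308.3, 277) 0.162 [ 0.4781 -0.131 ] mach [-0.0988 -0.0008]
(308.9, 283) 0.05 [ 0.4866 -0.1313] mach [-0.0906 -0.0032]
(308.9, 283) 0.105 [ 0.4764 -0.1327] mach [-0.1008 -0.0021]
(308.9, 283) 0.15 [ 0.4681 -0.1339] mach [-0.1091 -0.0011]
(308.9, 283) 0.162 [ 0.4659 -0.1342] mach [-0.1113 -0.0008]
(309.2, 289) 0.05 [ 0.4732 -0.1341] mach [-0.1042 -0.0026]
(309.2, 289) 0.105 [ 0.4637 -0.1354] mach [-0.1138 -0.0015]
(309.2, 289) 0.15 [ 0.4558 -0.1365] mach [-0.1217 -0.0005]
(309.2, 289) 0.162 [ 0.4537 -0.1368] mach [-0.1238 -0.0003]
s [349.6 279.1] 0 [-0.1197 -0.    ] 0.13669414701296545
s [349.6 279.1] -0.01 [-0.1124 -0.01  ] 0.12198495514687546
s [348.3 270.8] 0 [-0.1139 -0.    ] 0.1628532732440331
s [348.3 270.8] -0.01 [-0.1065 -0.01  ] 0.14848927240214915
s [344.1 263.8] 0 [-0.1002 -0.    ] 0.1775032514674597
s [344.1 263.8] -0.01 [-0.0927 -0.01  ] 0.1633325690469507
s [350.2 286. ] 0 [-0.1229 -0.    ] 0.11297428131454135
s [350.2 286. ] -0.01 [-0.1157 -0.01  ] 0.0979520864581318
t [309.3 289. ] 0 [-0.1278  0.    ] 0.18478095470889833
t [309.3 289. ] -0.01 [-0.0454 -0.01  ] -0.28757575958732806
jam [ 0.4276 -0.4097  0.109 ]
glass [ 0.601  -0.3534  0.09  ]
spoon [ 0.4766 -0.2728  0.01  ]
spoon2 [ 0.3959 -0.2772  0.01  ]
mug [0.4007 0.1357 0.094 ]
tub [0.6651 0.1874 0.1   ]
```

View pics/hs.png

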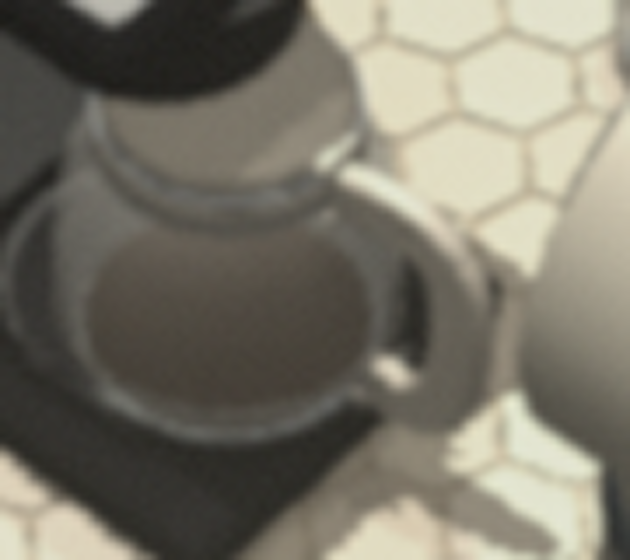

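The close-up shows the D-shaped handle with its front at about scene pixel (350,283), which is machine-frame x≈-0.122, y≈-0.0015. The carafe looks straight, and the keys are 85.9 mm apart at z≈0.273, which matches the text. Next I'll work out the shift to the pre-push pose.

```bash
cat > go.py <<'E'
from h import *
from workcell import status
from scipy.spatial.transform import Rotation as Ro
np.set_printoptions(precision=4,suppress=True)
o=np.array([.5735,-.1055]);a=np.radians(14.5);X=np.array([np.cos(a),np.sin(a)]);Y=np.array([-np.sin(a),np.cos(a)])
def go(*m):
    s=status.read_state();R=Ro.from_rotvec(s["ee_rot"]).as_matrix()
    yaw=np.degrees(np.arctan2(R[1,0],R[0,0]))
    l=np.r_[np.array([X,Y])@(s["ee_pos"][:2]-o),s["ee_pos"][2]]
    print("t",s["clock"],"mach",l,"yaw",yaw,"turn",yaw-14.5,"F",s["contact_force"],s["gripper_width"])
    for x,y,z in m:
        P=np.r_[o+X*x+Y*y,z];print((x,y,z),"world",P,"shift",R.T@(P-s["ee_pos"]))
if __name__=="__main__":
    go((-.165,-.0015,.22),(-.165,-.0015,.092),(-.0017,.0374,.30))
E
python3 go.py
```

```text
t 0.1 mach [-0.4912 -0.3528  0.2216] yaw 18.096244147601876 turn 3.596244147601876 F [-0.0591 -0.1511 -0.5776] 0.9991686508180517
(-0.165, -0.0015, 0.22) world [ 0.4141 -0.1483  0.22  ] shift [ 0.3476 -0.3302  0.0022]
(-0.165, -0.0015, 0.092) world [ 0.4141 -0.1483  0.092 ] shift [ 0.3476 -0.3299  0.1302]
(-0.0017, 0.0374, 0.3) world [ 0.5625 -0.0697  0.3   ] shift [ 0.513  -0.3589 -0.0777]
```

Call:
step_arm:
  motion:
    - {"hand":0,"x":0.02,"y":-0.02,"z":0,"turn":0}
    - {"hand":0,"x":0.05,"y":-0.05,"z":0,"turn":1}
    - {"hand":0,"x":0.08,"y":-0.08,"z":0,"turn":2}
    - {"hand":0,"x":0.11,"y":-0.11,"z":0,"turn":3}
    - {"hand":0,"x":0.14,"y":-0.135,"z":0,"turn":3.6}
  newtons: 10

```text
clock: 0.6
ee_pos: [0.2778, -0.3967, 0.2223]
ee_rot: [-3.116, -0.395, 0.0]
contact_force: [1.1, -0.1, -0.2]
gripper_width: 0.589
finger_force: 0.0
```

```bash
python3 go.py
```

```text
t 0.6 mach [-0.3592 -0.2079  0.2223] yaw 14.440105091185243 turn -0.059894908814756675 F [ 1.1    -0.136  -0.2422] 0.5888270034879999
(-0.165, -0.0015, 0.22) world [ 0.4141 -0.1483  0.22  ] shift [ 0.194  -0.2066  0.0024]
(-0.165, -0.0015, 0.092) world [ 0.4141 -0.1483  0.092 ] shift [ 0.194  -0.2065  0.1304]
(-0.0017, 0.0374, 0.3) world [ 0.5625 -0.0697  0.3   ] shift [ 0.3572 -0.2457 -0.0776]
```

Call:
step_arm:
  motion:
    - {"hand":0,"x":0.03,"y":-0.04,"z":0,"turn":0}
    - {"hand":0,"x":0.06,"y":-0.08,"z":0,"turn":0}
    - {"hand":0,"x":0.09,"y":-0.12,"z":0,"turn":0}
    - {"hand":0,"x":0.12,"y":-0.16,"z":0,"turn":0}
    - {"hand":0,"x":0.15,"y":-0.19,"z":0,"turn":0}

```text
clock: 1.1
ee_pos: [0.3753, -0.1747, 0.2227]
ee_rot: [3.116, 0.397, 0.001]
contact_force: [0.4, -0.7, 0.2]
gripper_width: 0.127
finger_force: 0.0
```

Call:
step_arm:
  motion:
    - {"hand":0,"x":0.02,"y":-0.012,"z":0.02,"turn":0}
    - {"hand":0,"x":0.035,"y":-0.018,"z":0.06,"turn":0}
    - {"hand":0,"x":0.045,"y":-0.018,"z":0.1,"turn":0}
    - {"hand":0,"x":0.045,"y":-0.018,"z":0.13,"turn":0}
    - {"hand":0,"x":0.045,"y":-0.018,"z":0.13,"turn":0}

```text
clock: 1.6
ee_pos: [0.4116, -0.1468, 0.0873]
ee_rot: [-3.111, -0.397, 0.013]
contact_force: [-0.5, 0.6, -0.5]
gripper_width: 0.01
finger_force: 0.0
```

```bash
python3 go.py
python3 - <<'E'
from workcell import eyes
import cv2,numpy as np
d=eyes.get_image("top");np.savez("pics/top1.npz",**d)
e=eyes.get_image("scene")
a=cv2.resize(d["pixels"][200:320,240:370],None,fx=3,fy=3,interpolation=cv2.INTER_CUBIC)
b=cv2.resize(e["pixels"][200:320,270:400],None,fx=3,fy=3,interpolation=cv2.INTER_CUBIC)
cv2.imwrite("pics/p1.png",np.hstack([a,b]))
E
```

```text
t 1.6 mach [-0.1671  0.0005  0.0873] yaw 14.539028849151325 turn 0.03902884915132532 F [-0.4958  0.612  -0.4857] 0.010022671135062724
(-0.165, -0.0015, 0.22) world [ 0.4141 -0.1483  0.22  ] shift [ 0.0011  0.0012 -0.1327]
(-0.165, -0.0015, 0.092) world [ 0.4141 -0.1483  0.092 ] shift [ 0.0021  0.002  -0.0047]
(-0.0017, 0.0374, 0.3) world [ 0.5625 -0.0697  0.3   ] shift [ 0.1638 -0.038  -0.2137]
```

View pics/p1.png

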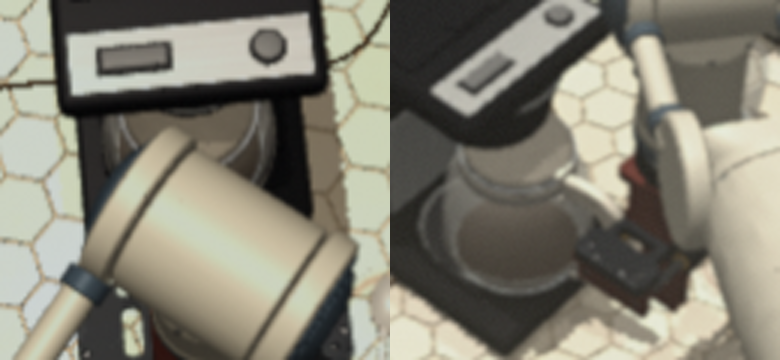

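The left half (top) shows the wrist in front of the machine. The right half (scene) shows the closed fingers just in front of the handle, around crop (610,240). I'll approach slowly.

Call:
step_arm:
  motion:
    - {"x":0.005,"y":0.001,"z":-0.004}
    - {"x":0.01,"y":0.002,"z":-0.004}
    - {"x":0.015,"y":0.002,"z":-0.004}
    - {"x":0.018,"y":0.002,"z":-0.004}
    - {"x":0.02,"y":0.002,"z":-0.004}

```text
validation failed for argument at $.mo...
```

```bash
python3 go.py|head -1
```

```text
t 1.7 mach [-0.1652 -0.0015  0.0929] yaw 14.492348925462279 turn -0.007651074537720959 F [-0.4393  0.1353  1.1933] 0.007096989403952495
```

Every row needs all the keys. The arm has settled exactly on the target.

Call:
step_arm:
  motion:
    - {"hand":0,"turn":0,"x":0.005,"y":0,"z":-0.003}
    - {"hand":0,"turn":0,"x":0.01,"y":0,"z":-0.003}
    - {"hand":0,"turn":0,"x":0.015,"y":0,"z":-0.003}
    - {"hand":0,"turn":0,"x":0.018,"y":0,"z":-0.003}
    - {"hand":0,"turn":0,"x":0.02,"y":0,"z":-0.003}

```text
clock: 2.2
ee_pos: [0.4341, -0.1433, 0.0959]
ee_rot: [3.116, 0.397, 0.0]
contact_force: [0.1, -0.2, 0.3]
gripper_width: 0.005
finger_force: 0.0
```

Call:
step_arm:
  motion:
    - {"hand":0,"turn":0,"x":0.002,"y":0,"z":0}
    - {"hand":0,"turn":0,"x":0.004,"y":0,"z":0}
    - {"hand":0,"turn":0,"x":0.006,"y":0,"z":0}
    - {"hand":0,"turn":0,"x":0.008,"y":0,"z":0}
    - {"hand":0,"turn":0,"x":0.01,"y":0,"z":0}

```text
clock: 2.7
ee_pos: [0.4434, -0.1408, 0.0956]
ee_rot: [-3.116, -0.396, 0.0]
contact_force: [-0.1, -0.3, 0.2]
gripper_width: 0.006
finger_force: 0.0
```

Call:
step_arm:
  motion:
    - {"hand":0,"turn":0,"x":0.002,"y":0,"z":0}
    - {"hand":0,"turn":0,"x":0.004,"y":0,"z":0}
    - {"hand":0,"turn":0,"x":0.006,"y":0,"z":0}
    - {"hand":0,"turn":0,"x":0.008,"y":0,"z":0}
    - {"hand":0,"turn":0,"x":0.01,"y":0,"z":0}

```text
clock: 3.2
ee_pos: [0.4529, -0.1384, 0.0955]
ee_rot: [3.117, 0.396, -0.001]
contact_force: [-2.9, 0.4, 1.4]
gripper_width: 0.009
finger_force: 1.4
```

```bash
python3 go.py|head -1
```

```text
t 3.2 mach [-0.125  -0.0016  0.0955] yaw 14.485532755413066 turn -0.014467244586933603 F [-2.9349  0.4409  1.444 ] 0.009090300523710923
```

Call:
step_arm:
  motion:
    - {"hand":0,"turn":0,"x":0.002,"y":0,"z":0}
    - {"hand":0,"turn":0,"x":0.004,"y":0,"z":0}
    - {"hand":0,"turn":0,"x":0.006,"y":0,"z":0}
    - {"hand":0,"turn":0,"x":0.008,"y":0,"z":0}
    - {"hand":0,"turn":0,"x":0.01,"y":0,"z":0}

```text
clock: 3.7
ee_pos: [0.4628, -0.1358, 0.0956]
ee_rot: [-3.116, -0.396, 0.0]
contact_force: [-2.6, -0.3, 0.4]
gripper_width: 0.007
finger_force: 1.3
```

```bash
python3 go.py|head -1
python3 - <<'E'
from workcell import eyes
import cv2,numpy as np
d=eyes.get_image("top");e=eyes.get_image("scene")
a=cv2.resize(d["pixels"][200:320,240:370],None,fx=3,fy=3,interpolation=cv2.INTER_CUBIC)
b=cv2.resize(e["pixels"][200:320,270:400],None,fx=3,fy=3,interpolation=cv2.INTER_CUBIC)
cv2.imwrite("pics/p2.png",np.hstack([a,b]))
E
```

```text
t 3.7 mach [-0.1148 -0.0016  0.0956] yaw 14.492905942538261 turn -0.007094057461738856 F [-2.6397 -0.2687  0.443 ] 0.006539607923921463
```

View pics/p2.png

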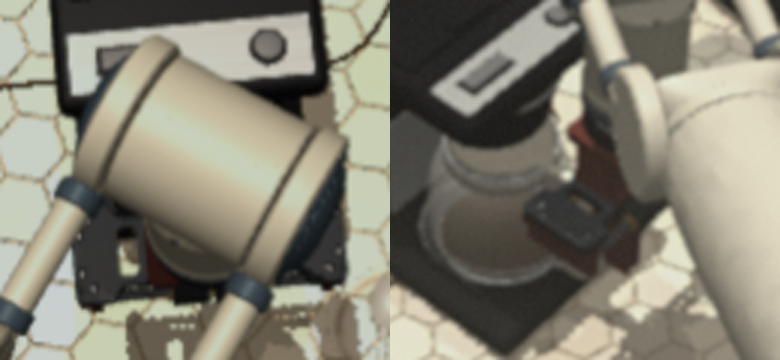

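The carafe is sliding straight at about 2.6 N. The gripper is still clear of the basket, so I'll carry on.

Call:
step_arm:
  motion:
    - {"hand":0,"turn":0,"x":0.002,"y":0,"z":0}
    - {"hand":0,"turn":0,"x":0.004,"y":0,"z":0}
    - {"hand":0,"turn":0,"x":0.006,"y":0,"z":0}
    - {"hand":0,"turn":0,"x":0.008,"y":0,"z":0}
    - {"hand":0,"turn":0,"x":0.009,"y":0,"z":0}

```text
clock: 4.3
ee_pos: [0.4715, -0.1335, 0.0956]
ee_rot: [-3.116, -0.396, 0.0]
contact_force: [-3.0, -0.4, 1.1]
gripper_width: 0.004
finger_force: 1.3
```

Call:
step_arm:
  motion:
    - {"hand":0,"turn":0,"x":0.001,"y":0,"z":0}
    - {"hand":0,"turn":0,"x":0.002,"y":0,"z":0}
    - {"hand":0,"turn":0,"x":0.003,"y":0,"z":0}
    - {"hand":0,"turn":0,"x":0.004,"y":0,"z":0}
    - {"hand":0,"turn":0,"x":0.004,"y":0,"z":0}

```text
clock: 4.8
ee_pos: [0.4754, -0.1325, 0.0956]
ee_rot: [-3.116, -0.396, -0.0]
contact_force: [-1.6, -0.3, 0.4]
gripper_width: 0.005
finger_force: 1.0
```

Call:
step_arm:
  motion:
    - {"hand":0,"turn":0,"x":0.001,"y":0,"z":0}
    - {"hand":0,"turn":0,"x":0.002,"y":0,"z":0}
    - {"hand":0,"turn":0,"x":0.003,"y":0,"z":0}
    - {"hand":0,"turn":0,"x":0.003,"y":0,"z":0}
    - {"hand":0,"turn":0,"x":0.003,"y":0,"z":0}

```text
clock: 5.3
ee_pos: [0.4783, -0.1318, 0.0956]
ee_rot: [-3.116, -0.397, -0.0]
contact_force: [-0.9, -0.6, -0.5]
gripper_width: 0.004
finger_force: 0.9
```

Call:
step_arm:
  motion:
    - {"hand":0,"turn":0,"x":0.001,"y":0,"z":0}
    - {"hand":0,"turn":0,"x":0.002,"y":0,"z":0}
    - {"hand":0,"turn":0,"x":0.002,"y":0,"z":0}
    - {"hand":0,"turn":0,"x":0.002,"y":0,"z":0}
    - {"hand":0,"turn":0,"x":0.002,"y":0,"z":0}

```text
clock: 5.8
ee_pos: [0.4801, -0.1313, 0.0956]
ee_rot: [-3.116, -0.396, -0.0]
contact_force: [-1.6, -0.2, -0.5]
gripper_width: 0.006
finger_force: 0.9
```

Call:
step_arm:
  motion:
    - {"hand":0,"turn":0,"x":0.001,"y":0,"z":0}
    - {"hand":0,"turn":0,"x":0.001,"y":0,"z":0}
    - {"hand":0,"turn":0,"x":0.002,"y":0,"z":0}
    - {"hand":0,"turn":0,"x":0.002,"y":0,"z":0}
    - {"hand":0,"turn":0,"x":0.002,"y":0,"z":0}

```text
clock: 6.3
ee_pos: [0.482, -0.1308, 0.0956]
ee_rot: [-3.116, -0.396, -0.0]
contact_force: [-1.1, -0.9, 0.7]
gripper_width: 0.007
finger_force: 1.0
```

Call:
step_arm:
  motion:
    - {"hand":0,"turn":0,"x":0.001,"y":0,"z":0}
    - {"hand":0,"turn":0,"x":0.001,"y":0,"z":0}
    - {"hand":0,"turn":0,"x":0.001,"y":0,"z":0}
    - {"hand":0,"turn":0,"x":0.001,"y":0,"z":0}
    - {"hand":0,"turn":0,"x":0.001,"y":0,"z":0}

```text
clock: 6.8
ee_pos: [0.483, -0.1306, 0.0956]
ee_rot: [3.116, 0.396, 0.0]
contact_force: [-2.4, -0.8, 0.5]
gripper_width: 0.007
finger_force: 0.9
```

Call:
step_arm:
  motion:
    - {"hand":0,"turn":0,"x":0.001,"y":0,"z":0}
    - {"hand":0,"turn":0,"x":0.001,"y":0,"z":0}
    - {"hand":0,"turn":0,"x":0.002,"y":0,"z":0}
    - {"hand":0,"turn":0,"x":0.002,"y":0,"z":0}
    - {"hand":0,"turn":0,"x":0.002,"y":0,"z":0}

```text
clock: 7.3
ee_pos: [0.4842, -0.1306, 0.0957]
ee_rot: [3.116, 0.395, -0.003]
contact_force: [-6.0, -2.6, 2.4]
gripper_width: 0.007
finger_force: 3.4
```

Call:
step_arm:
  motion:
    - {"hand":0,"turn":0,"x":0.001,"y":0,"z":0}
    - {"hand":0,"turn":0,"x":0.001,"y":0,"z":0}
    - {"hand":0,"turn":0,"x":0.001,"y":0,"z":0}
    - {"hand":0,"turn":0,"x":0.001,"y":0,"z":0}
    - {"hand":0,"turn":0,"x":0.001,"y":0,"z":0}

```text
clock: 7.8
ee_pos: [0.4845, -0.1307, 0.0958]
ee_rot: [3.116, 0.395, -0.005]
contact_force: [-9.5, -3.6, 3.1]
gripper_width: 0.003
finger_force: 5.0
```

Force rose to 10 N with no further travel, and the finger force rose with it, so the carafe is home against the rim. I'll back off and look.

Call:
step_arm:
  motion:
    - {"hand":0,"turn":0,"x":-0.005,"y":0,"z":0}
    - {"hand":0,"turn":0,"x":-0.02,"y":0,"z":0}
    - {"hand":0,"turn":0,"x":-0.05,"y":0,"z":0}
    - {"hand":0,"turn":0,"x":-0.08,"y":0,"z":0}
    - {"hand":0,"turn":0,"x":-0.08,"y":0,"z":-0.03}

```text
clock: 8.3
ee_pos: [0.4035, -0.1486, 0.1196]
ee_rot: [-3.111, -0.394, 0.014]
contact_force: [-0.2, -0.4, -0.3]
gripper_width: 0.001
finger_force: 0.0
```

Call:
step_arm:
  motion:
    - {"hand":0,"turn":0,"x":0,"y":0,"z":-0.04}
    - {"hand":0,"turn":0,"x":0,"y":0,"z":-0.09}
    - {"hand":0,"turn":0,"x":0,"y":0,"z":-0.13}
    - {"hand":0,"turn":0,"x":0,"y":0,"z":-0.17}
    - {"hand":0,"turn":0,"x":0,"y":0,"z":-0.19}

```text
clock: 8.8
ee_pos: [0.4093, -0.1497, 0.3201]
ee_rot: [3.113, 0.397, 0.01]
contact_force: [-0.4, -0.6, 0.4]
gripper_width: 0.002
finger_force: 0.0
```

```bash
python3 go.py
python3 - <<'E'
from workcell import eyes
import cv2,numpy as np
d=eyes.get_image("top");e=eyes.get_image("scene");np.savez("pics/top2.npz",**d);np.savez("pics/scene2.npz",**e)
a=cv2.resize(d["pixels"][200:320,240:370],None,fx=3,fy=3,interpolation=cv2.INTER_CUBIC)
b=cv2.resize(e["pixels"][200:320,270:400],None,fx=3,fy=3,interpolation=cv2.INTER_CUBIC)
cv2.imwrite("pics/p3.png",np.hstack([a,b]))
E
```

```text
t 8.8 mach [-0.17   -0.0017  0.3201] yaw 14.549667148891636 turn 0.04966714889163626 F [-0.3914 -0.6393  0.3595] 0.001617002398491641
(-0.165, -0.0015, 0.22) world [ 0.4141 -0.1483  0.22  ] shift [ 0.0044 -0.0006  0.1001]
(-0.165, -0.0015, 0.092) world [ 0.4141 -0.1483  0.092 ] shift [ 0.0036 -0.0011  0.2281]
(-0.0017, 0.0374, 0.3) world [ 0.5625 -0.0697  0.3   ] shift [ 0.1682 -0.0391  0.021 ]
```

View pics/p3.png

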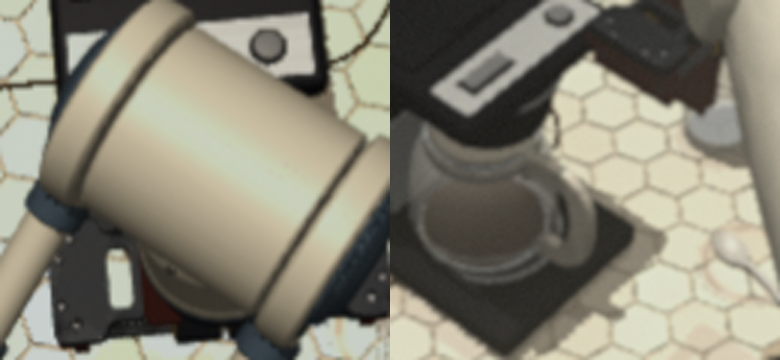

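The carafe sits fully under the basket with its handle forward, front edge at about crop (595,220). Now I'll move over the long key.

Call:
step_arm:
  motion:
    - {"hand":0,"turn":0,"x":0.03,"y":-0.01,"z":0}
    - {"hand":0,"turn":0,"x":0.07,"y":-0.02,"z":0}
    - {"hand":0,"turn":0,"x":0.11,"y":-0.03,"z":0}
    - {"hand":0,"turn":0,"x":0.15,"y":-0.039,"z":0}
    - {"hand":0,"turn":0,"x":0.169,"y":-0.039,"z":0}

```text
clock: 9.4
ee_pos: [0.5643, -0.0674, 0.3122]
ee_rot: [-3.114, -0.401, 0.004]
contact_force: [-0.2, 0.4, -0.4]
gripper_width: 0.004
finger_force: 0.0
```

```bash
python3 - <<'E'
from h import *
from go import X,Y,o
S=load("scene2")
for px in((338,270),(339,273),(339,276)):
    c,w=ray(S,*px);n=np.r_[Y,0];P=c+w*((-n@(c-np.r_[o,0]))/(n@w));print(px,X@(P[:2]-o),P[2])
E
python3 -c "
from go import *
go((0,.0374,.28))"
```

```text
(338, 270) -0.08292107701580641 0.1416773704028933
(339, 273) -0.08646616464987095 0.13324813286273907
(339, 276) -0.0869538421324059 0.12234042791826161
t 9.4 mach [0.0006 0.0391 0.3122] yaw 14.66495531423137 turn 0.16495531423137066 F [-0.179   0.358  -0.4179] 0.004483553329079226
(0, 0.0374, 0.28) world [ 0.5641 -0.0693  0.28  ] shift [-0.0005  0.0018  0.0322]
```

The handle front is now at -0.087, as expected when home. I'll lower onto the key.

Call:
step_arm:
  motion:
    - {"hand":0,"turn":0,"x":0,"y":0,"z":0.01}
    - {"hand":0,"turn":0,"x":0,"y":0,"z":0.02}
    - {"hand":0,"turn":0,"x":0,"y":0,"z":0.028}
    - {"hand":0,"turn":0,"x":0,"y":0,"z":0.032}
    - {"hand":0,"turn":0,"x":0,"y":0,"z":0.032}

```text
clock: 9.9
ee_pos: [0.5614, -0.0702, 0.2831]
ee_rot: [-3.116, -0.395, 0.001]
contact_force: [-0.2, -0.6, 0.5]
gripper_width: 0.009
finger_force: 0.0
```

```bash
python3 -c "
from go import *
go((0,.0374,.275))"
```

```text
t 9.9 mach [-0.0029  0.0372  0.2831] yaw 14.442360542762147 turn -0.05763945723785291 F [-0.1507 -0.6083  0.4532] 0.008824993695560609
(0, 0.0374, 0.275) world [ 0.5641 -0.0693  0.275 ] shift [ 0.0029 -0.0002  0.0081]
```

Call:
step_arm:
  motion:
    - {"hand":0,"turn":0,"x":0.002,"y":0,"z":0.003}
    - {"hand":0,"turn":0,"x":0.002,"y":0,"z":0.006}
    - {"hand":0,"turn":0,"x":0.002,"y":0,"z":0.008}
    - {"hand":0,"turn":0,"x":0.002,"y":0,"z":0.009}
    - {"hand":0,"turn":0,"x":0.002,"y":0,"z":0.01}

```text
clock: 10.4
ee_pos: [0.5643, -0.0693, 0.2736]
ee_rot: [-3.116, -0.396, -0.0]
contact_force: [0.2, 0.8, 0.2]
gripper_width: 0.002
finger_force: 0.0
```

Call:
step_arm:
  motion:
    - {"hand":0,"turn":0,"x":0,"y":0,"z":0.0005}
    - {"hand":0,"turn":0,"x":0,"y":0,"z":0.001}
    - {"hand":0,"turn":0,"x":0,"y":0,"z":0.0015}
    - {"hand":0,"turn":0,"x":0,"y":0,"z":0.002}
    - {"hand":0,"turn":0,"x":0,"y":0,"z":0.002}

```text
clock: 10.9
ee_pos: [0.5643, -0.0693, 0.272]
ee_rot: [3.116, 0.396, 0.001]
contact_force: [-0.5, -0.5, 2.5]
gripper_width: 0.001
finger_force: 0.9
```

Contact is at 0.272. I'll press about 4–5 mm further in small steps.

Call:
step_arm:
  motion:
    - {"hand":0,"turn":0,"x":0,"y":0,"z":0.0005}
    - {"hand":0,"turn":0,"x":0,"y":0,"z":0.001}
    - {"hand":0,"turn":0,"x":0,"y":0,"z":0.0015}
    - {"hand":0,"turn":0,"x":0,"y":0,"z":0.002}
    - {"hand":0,"turn":0,"x":0,"y":0,"z":0.002}

```text
clock: 11.4
ee_pos: [0.5643, -0.0693, 0.2698]
ee_rot: [3.116, 0.396, 0.0]
contact_force: [-0.5, 1.1, 4.2]
gripper_width: 0.006
finger_force: 1.6
```

Call:
step_arm:
  motion:
    - {"hand":0,"turn":0,"x":0,"y":0,"z":0.0005}
    - {"hand":0,"turn":0,"x":0,"y":0,"z":0.001}
    - {"hand":0,"turn":0,"x":0,"y":0,"z":0.0015}
    - {"hand":0,"turn":0,"x":0,"y":0,"z":0.002}
    - {"hand":0,"turn":0,"x":0,"y":0,"z":0.002}

```text
clock: 11.9
ee_pos: [0.5643, -0.0693, 0.2683]
ee_rot: [3.116, 0.396, 0.002]
contact_force: [-0.5, 1.3, 5.2]
gripper_width: 0.001
finger_force: 2.9
```

Call:
step_arm:
  motion:
    - {"hand":0,"turn":0,"x":0,"y":0,"z":0.0005}
    - {"hand":0,"turn":0,"x":0,"y":0,"z":0.001}
    - {"hand":0,"turn":0,"x":0,"y":0,"z":0.001}
    - {"hand":0,"turn":0,"x":0,"y":0,"z":0.001}
    - {"hand":0,"turn":0,"x":0,"y":0,"z":0.001}

```text
clock: 12.4
ee_pos: [0.5643, -0.0693, 0.2682]
ee_rot: [3.116, 0.396, 0.003]
contact_force: [-1.9, 0.3, 8.0]
gripper_width: 0.006
finger_force: 4.3
```

It stopped hard at 0.2682 with 8 N, so the key is fully down. Releasing and retracting.

Call:
step_arm:
  motion:
    - {"hand":0,"turn":0,"x":0,"y":0,"z":-0.004}
    - {"hand":0,"turn":0,"x":0,"y":0,"z":-0.01}
    - {"hand":0,"turn":0,"x":0,"y":0,"z":-0.025}
    - {"hand":0,"turn":0,"x":0,"y":0,"z":-0.045}
    - {"hand":0,"turn":0,"x":0,"y":0,"z":-0.055}

```text
clock: 12.9
ee_pos: [0.5643, -0.0694, 0.3227]
ee_rot: [3.116, 0.396, 0.001]
contact_force: [-0.2, -0.4, -0.8]
gripper_width: 0.005
finger_force: 0.0
```

Call:
step_arm:
  motion:
    - {"hand":0,"turn":0,"x":-0.03,"y":0.02,"z":0}
    - {"hand":0,"turn":0,"x":-0.065,"y":0.05,"z":0}
    - {"hand":0,"turn":0,"x":-0.1,"y":0.08,"z":0}
    - {"hand":0,"turn":0,"x":-0.13,"y":0.11,"z":0}
    - {"hand":0,"turn":0,"x":-0.16,"y":0.14,"z":0}

```text
clock: 13.4
ee_pos: [0.4432, -0.2461, 0.3212]
ee_rot: [-3.116, -0.397, 0.001]
contact_force: [0.4, -0.6, -0.6]
gripper_width: 0.002
finger_force: 0.0
```

Call:
step_arm:
  motion:
    - {"hand":0,"turn":0,"x":-0.03,"y":0.03,"z":0}
    - {"hand":0,"turn":0,"x":-0.06,"y":0.06,"z":0}
    - {"hand":0,"turn":0,"x":-0.09,"y":0.09,"z":0}
    - {"hand":0,"turn":0,"x":-0.11,"y":0.12,"z":0}
    - {"hand":0,"turn":0,"x":-0.12,"y":0.14,"z":0}

```text
clock: 13.9
ee_pos: [0.3615, -0.4127, 0.3208]
ee_rot: [-3.116, -0.392, 0.002]
contact_force: [-0.1, 0.5, 0.1]
gripper_width: 0.004
finger_force: 0.0
```

Call:
step_arm:
  motion:
    - {"hand":0,"turn":0,"x":-0.01,"y":0.02,"z":0}
    - {"hand":0,"turn":0,"x":-0.01,"y":0.03,"z":0}
    - {"hand":0,"turn":0,"x":-0.01,"y":0.03,"z":0}
    - {"hand":0,"turn":0,"x":-0.01,"y":0.03,"z":0}
    - {"hand":0,"turn":0,"x":-0.01,"y":0.03,"z":0}

```text
clock: 14.4
ee_pos: [0.3616, -0.4411, 0.3219]
ee_rot: [3.116, 0.398, 0.0]
contact_force: [0.0, -0.3, -0.2]
gripper_width: 0.005
finger_force: 0.0
```

Run:
```python
from workcell import eyes
import cv2,numpy as np
d=eyes.get_image("top")
cv2.imwrite("pics/p4.png",cv2.resize(d["pixels"][120:360,150:470],None,fx=2.4,fy=2.4,interpolation=cv2.INTER_CUBIC))
```

```text
(no output)
```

View pics/p4.png

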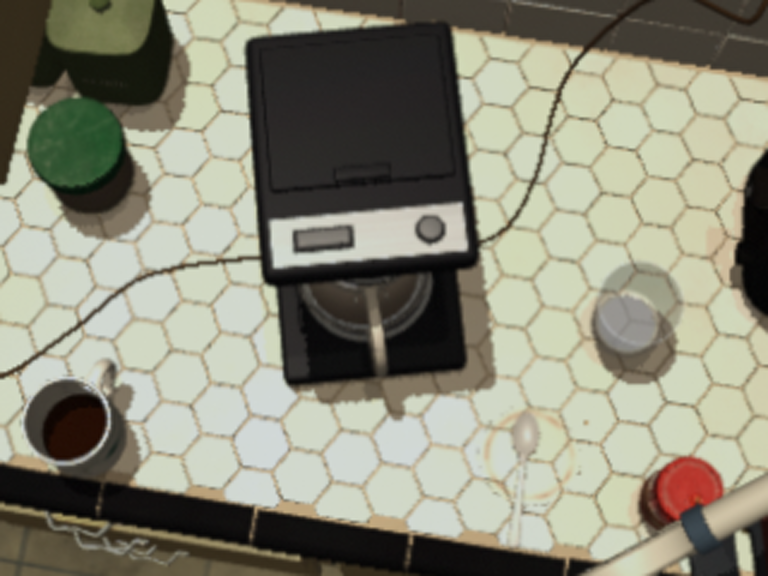

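The carafe is home with its handle straight forward (373,285)→(380,370), both keys are up, and the other items haven't moved. The arm is clear.

```bash
python3 -c "
from workcell import ticket
print(ticket.sign_off())"
```

```text
the job is handed in; nothing more can be done
None
```

The carafe is home on the warming plate with its handle pointing forward; the long key was pressed fully down and sprang back, nothing else was touched, and the job is handed in at about 14.5 s.

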